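# Draw the hot offcut pan with the drag hook

## Task

The offcut pan in the bench-top cutting stand is hot and full: take the drag hook from the table, reach it in under the stand's front ledge, feel for the drawbar eye on the pan's front and catch it, and draw the pan out until it is right against its stop. Work gently, without forcing or jerking, touch the pan only with the hook, then unhook and lay the hook flat on the table, leaving everything else as it is.

Things in the scene. Friction and masses are not known exactly. Their poses are not given: they have to be found in the camera images.
- drag_hook: drag hook lying flat on the table, 0.22 kg, used the way it lies. Origin on its underside, below the balance and grip point; +x along the shank to the hook end, +z up. Handle: flat steel bar with pale wooden scales, 16 mm wide (y), 22 mm high, x = -80 to +30 mm, hanging ring behind it to x = -102. Shank: 8 mm round bar, axis at z = 11 mm, to x = 118 mm.
- hook_tip (a point): middle of the hook's finger: at the end of the shank the 8 mm bar turns square into a level finger, axis at x = 118, z = 11 mm in the hook's frame, ending at y = +21 mm (to the hook's left). This point is at y = 10.
- stand: fixed dark steel cutting stand with slatted top, 222 mm deep (x), 176 wide, 78 high. Origin on the table under the middle of its lip; its front looks to its -x. Under the front ledge it is open from y = -82 to +82 mm, down to a 4 mm base plate on which the pan slides straight along the stand's x (1 to 6 N). A spring roller holds the pan home and yields to a steady pull of 5 to 15 N.
- lip_mid (a point): middle of the lower front edge of the ledge's lip (x = 0, y = 0, z = 64 mm in the stand's frame). The ledge is a solid plate, the front 108 mm of the top: lip 6 mm thick, its underside 64 mm above the table; behind it the plate's underside is at 72 mm.
- pan: open steel pan in the stand, 108 mm long, 136 wide, 42 high, about 0.5 kg, hot: only the hook may touch it. Origin under the middle of its front wall, axes as the stand's. Its x in the stand's frame is +105 mm fully home (the start; front wall 105 mm behind the lip's front face) and +30 mm out against its stop. Up to 20 N is allowed between hook and pan, and between hook and stand.
- drawbar_pin (a point): upright pin on the middle of the pan's front, 10 mm before its front wall, 40 mm above the table. From it the drawbar eye sticks out to the front under the ledge, hidden: an upright ring of 8 mm bar, 26 mm inside and 42 mm outside diameter, in the vertical plane of the bar, its centre 60 mm from the pin and level with this point.
- pan_front (a point): top middle of the pan's front wall. The drawbar eye before it is seized on its pin, askew to the left or right by an unmeasured angle of up to 0.5 rad, so the ring may be up to 29 mm off the middle (its front up to 37 mm). It will not turn under some 20 N: slide the hook's finger sideways through the ring until the shank touches it lightly.
- tube_offcut: rusty square tube offcut, 140 x 40 x 40 mm, lying on the slats of the stand; a bystander, leave it alone
- spanner: combination spanner, 227 x 34 x 8 mm, lying flat on the table; a bystander, leave it alone
- pliers: red-handled pliers, 178 x 51 x 14 mm, lying on the table; a bystander, leave it alone
- tape_measure: black tape measure, 62 x 75 x 35 mm, on the table; a bystander, leave it alone
- pipe_offcut: short rusty pipe standing on end, 43 mm diameter, 70 mm tall; a bystander, leave it alone
- mug: enamel mug, 80 mm diameter, 86 mm tall; a bystander, leave it alone

How it is judged:
By the outcome, as a careful person would: the job done as asked, in the order asked, and still so for the second after the job is handed in, with the robot touching nothing.
It also fails if it takes over 67 s, if anything falls off the work surface, if the arm or the gripper's body presses on something with over 40 N, if the wrist force passes 120 N, or if a joint passes its speed limit or range.

## Robot

A 7-joint arm with a two-finger parallel gripper is mounted at the origin on a cart in front of the work surface, level with it; the furniture and walls round the work are solid. World frame = base frame: x ahead of the robot, y to its left, z up, the work surface at z = 0. Lengths are in m, angles in rad, forces in N, time in s.
With the tool pointing down it reaches from about 0.375 to 0.925 m from the base axis. Payload 3.1 kg.
Tool frame: the origin (TCP) lies between the finger pads; the fingertips stand 19 mm ahead of it and the grasp point (between the pads) is the TCP; z points along the fingers, y is the line along which they close (so a half turn about z gives the same grasp; the last joint's range is limited). The gripper opens to 85 mm and grips with 20 to 120 N. Pads are 22 mm wide; open, the fingers measure 114 mm over their backs; the gripper's body (76 mm by 85 mm) begins 54 mm behind the grasp point. The pads swing forward as they close: fully open they stand 13 mm farther back than shut.
Start: joints at [-1.407, 0.383, 0.044, 1.598, -0.018, 1.161, -0.05], TCP at [0.168, 0.628, 0.25] pointing down, gripper open.
Joint ranges: [-2.61, 2.61], [-0.41, 2.15], [-1.48, 1.57], [0, 2.5], [-1.57, 4.71], [0.05, 1.97], [-2.85, 2.85]. Speed limits (rad/s): [2.79, 2.79, 3.14, 3.14, 3.14, 3.14, 3.14].

## Interface

Orientations are given as a unit quaternion [x, y, z, w].
In Python, from bench import move_ptp, movel, move_j, move_gripper, pause, inverse_kinematics, read_camera, camera_params, MotionError, sign_off, look_for, tip_of, read_time_s, read_qpos, read_joint_vel, read_effort, read_eef_pos, read_tcp_rot, read_ft_force, read_ft_torque, read_finger_gap, read_grasp_force gives the robot as it stands. Calls block until the motion is done:
- move_ptp(position, orientation): joint-space move of the TCP to a pose.
- movel(position, orientation=None, speed=0.15): straight line of the TCP; orientation=None keeps the orientation; speed is the mean speed in m/s.
- move_j(angles): joint-space move.
- move_gripper(opening, effort=None): finger opening in m; effort is the grip in N (None keeps the last); returns when the fingers have stopped.
- pause(seconds).
- inverse_kinematics(position, orientation): joint angles nearest the present ones, or None.
- read_camera(name): name is "side" or "top"; returns the picture (384x512x3 uint8, red, green, blue); there is no depth.
- camera_params(name): a dict with "K" (3x3 intrinsics, pixels), "dist_coeffs" ([k1, k2, p1, p2, k3] as OpenCV has them; the pictures are not rectified), "camera_from_world" (4x4, takes a point from world to camera coordinates). Camera axes: x right, y down, z forward; pixel columns grow to the right and rows downward; lengths in m; the calibration is good to about 2 mm. A picture is of the moment at which its call begins. camera_params takes no time and is no camera call.
A pose or a line that the arm cannot do raises MotionError and nothing moves.
- sign_off(): hands the job in; it is judged then, once.
Trained networks look in the newest picture that a camera, given by its name, has taken for a name from the list of things; names that differ only in an ending like _2 or _b are one class to them, and where a whole thing is asked for, a point or a joint stands for the part that bears it (a point fixed in the world has none). Each returns a list of dicts, best first, with "confidence" (0 to 1); they miss things now and then, are a little off and sometimes report something else, mostly with a low value. They report only what shows in the picture. A call takes as long as a camera call.
- look_for(camera, name): "at" ([column, row] in pixels, amid what is visible of it).
- tip_of(camera, name): "at" ([column, row] in pixels: a listed point, or the origin of a listed thing).
Readings, each from a call of its own:
- read_time_s(): time.
- read_qpos(): joint angles.
- read_joint_vel(): joint speeds.
- read_effort(): joint torques, N m.
- read_eef_pos(): TCP position.
- read_tcp_rot(): TCP orientation.
- read_ft_force(): force on the tool from outside, world axes, zero at the start.
- read_ft_torque(): the same for the moment, N m.
- read_finger_gap(): finger opening in m.
- read_grasp_force(): force on a finger pad.
Only numpy, scipy, OpenCV 4.12 (cv2) and the standard library are available. Lean on these libraries where they do the work, as an engineer would, in place of code of your own. Each camera call takes 0.05 s, during which the arm holds its last target. There are 200 camera calls.

## Working session

There is one attempt and no reset: what is moved stays moved. The work goes in short steps, each a Python script; the robot and the scene stay as the last script left them, time stands still between calls to the robot, and variables do not carry over. Pictures are saved under pics/ and viewed, at most 10 in all, crops included, and the job is handed in when it is done.

```bash
mkdir -p pics; ls; cat > h.py <<'E'
import numpy as np, cv2
from bench import *
def proj(c,P):
    p=camera_params(c); T=p["camera_from_world"]; T=np.array(T)
    r,_=cv2.Rodrigues(T[:3,:3]); return cv2.projectPoints(np.array(P,float).reshape(-1,1,3),r,T[:3,3],np.array(p["K"]),np.array(p["dist_coeffs"]))[0].reshape(-1,2)
def ray(c,uv):
    p=camera_params(c);T=np.array(p["camera_from_world"]);R=T[:3,:3]
    n=cv2.undistortPoints(np.array(uv,float).reshape(1,1,2),np.array(p["K"]),np.array(p["dist_coeffs"])).ravel()
    return -R.T@T[:3,3], R.T@np.r_[n,1]
def atz(c,uv,z):
    o,d=ray(c,uv); return o+d*(z-o[2])/d[2]
def tri(a,b):
    A=[];y=[]
    for c,uv in (("side",a),("top",b)):
        o,d=ray(c,uv);d/=np.linalg.norm(d);M=np.eye(3)-np.outer(d,d);A.append(M);y.append(M@o)
    A=np.vstack(A);y=np.hstack(y);x=np.linalg.lstsq(A,y,rcond=None)[0];return x,np.linalg.norm(A@x-y)
E
python3 - <<'E'
from h import *
for c in("side","top"):
    im=read_camera(c);cv2.imwrite(f"pics/{c}0.png",cv2.resize(im[:,:,::-1],(800,600),interpolation=cv2.INTER_CUBIC))
    o,d=ray(c,(256,192));print(c,o,d)
for n in "drag_hook hook_tip stand lip_mid pan pan_front drawbar_pin tube_offcut spanner pliers tape_measure pipe_offcut mug".split():
    r={c:tip_of(c,n)[:2] for c in("side","top")}
    for c in r: print(n,c,[(np.round(q["at"],1),round(q["confidence"],2)) for q in r[c]])
    if r["side"] and r["top"]: print("   ",tri(r["side"][0]["at"],r["top"][0]["at"]))
print(read_time_s(),read_ft_force())
E
```

```text
pics
side [-0.09397764 -1.04306569  0.5495081 ] [ 0.52892837  0.76918482 -0.35903638]
top [ 0.35919944 -0.01045894  1.24856729] [ 0.18788141 -0.03387386 -0.98163513]
drag_hook side [(array([221.9, 245.9]), 0.89)]
drag_hook top [(array([283.4, 250.2]), 0.91), (array([290.2, 128.4]), 0.52)]
    (array([ 0.43065842, -0.13284333, -0.00377129]), np.float64(0.004880999347797572))
hook_tip side [(array([266.5, 232.4]), 0.6)]
hook_tip top [(array([284.1, 212.8]), 0.73)]
    (array([ 0.54913873, -0.14065353,  0.00406903]), np.float64(0.01605884514752897))
stand side [(array([208.8, 196.4]), 0.77)]
stand top [(array([169.6, 199.5]), 0.66)]
    (array([ 0.56902364,  0.19430482, -0.00453926]), np.float64(0.002099513301409599))
lip_mid side []
lip_mid top [(array([166.7, 196.9]), 0.8), (array([174.1, 201.3]), 0.16)]
pan side []
pan top []
pan_front side []
pan_front top []
drawbar_pin side [(array([333.4, 217.6]), 0.26)]
drawbar_pin top []
tube_offcut side [(array([235.8, 169.4]), 0.8)]
tube_offcut top [(array([166. , 156.4]), 0.6)]
    (array([0.67697924, 0.19895309, 0.06928392]), np.float64(0.0
[... 386 characters left out ...]
.28369417, -0.00099612]), np.float64(0.0014067201822043406))
tape_measure side [(array([265.3, 231.4]), 0.6), (array([246.6, 273.2]), 0.45)]
tape_measure top [(array([303.2, 162.3]), 0.77)]
    (array([ 0.6248453 , -0.15578958,  0.01731393]), np.float64(0.0931534432331494))
pipe_offcut side [(array([221.5, 246.6]), 0.43)]
pipe_offcut top [(array([292.1, 128.2]), 0.74), (array([280.6, 147.5]), 0.59)]
    (array([ 0.62301481, -0.09977822,  0.0026053 ]), np.float64(0.23836995390283636))
mug side [(array([330.8, 218.8]), 0.58)]
mug top [(array([290.1, 130.1]), 0.68)]
    (array([ 0.79137237, -0.15229986, -0.00907877]), np.float64(0.00028906094103711537))
1.4 [ 0.42065323 -0.24768657  0.11123899]
```

View pics/side0.png

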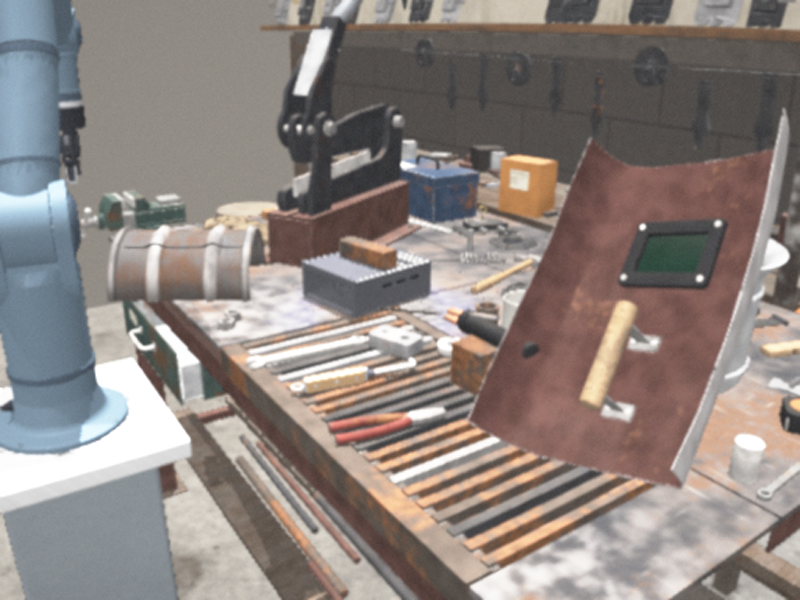

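View pics/top0.png

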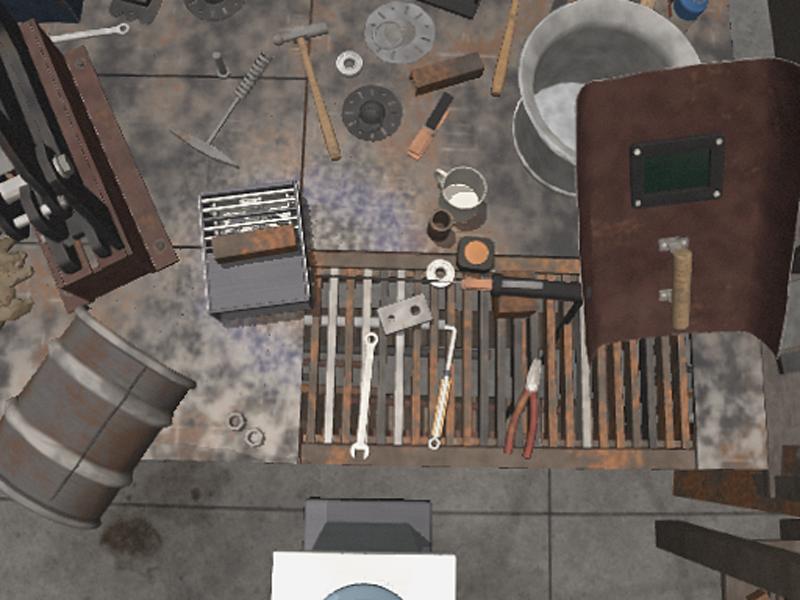

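The side view shows the stand at about (365,275), the hook's handle at about (330,380) and its shank end at (412,362). In the top view the hook runs from its ring at (434,443) to its finger corner at (452,328), with the finger pointing left. The stand is at (255,250) and its front faces the robot. I'll zoom in to refine these.

```bash
python3 - <<'E'
from h import *
T=read_camera("top")[:,:,::-1];S=read_camera("side")[:,:,::-1]
cv2.imwrite("pics/c1.png",np.hstack([cv2.resize(T[110:210,120:205],(425,500),interpolation=cv2.INTER_CUBIC),cv2.resize(T[200:300,250:320],(350,500),interpolation=cv2.INTER_CUBIC)]))
cv2.imwrite("pics/c2.png",np.vstack([cv2.resize(S[140:210,180:290],(660,420),interpolation=cv2.INTER_CUBIC)[120:],cv2.resize(S[222:262,170:280],(660,240),interpolation=cv2.INTER_CUBIC)]))
E
```

```text
(no output)
```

View pics/c1.png

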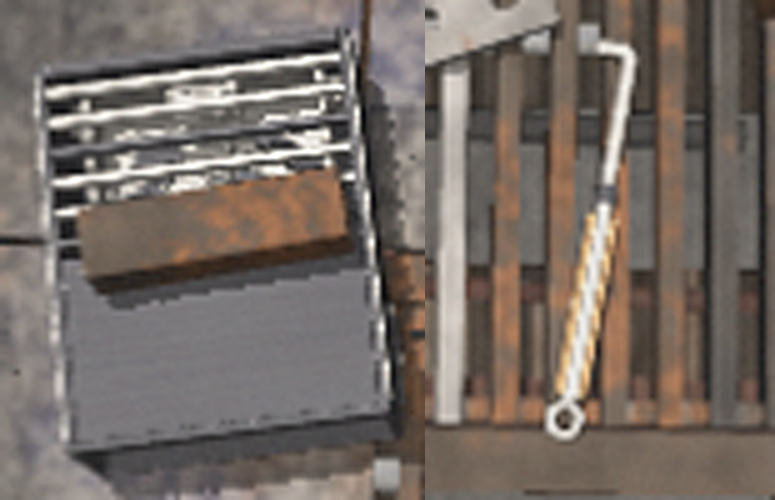

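View pics/c2.png

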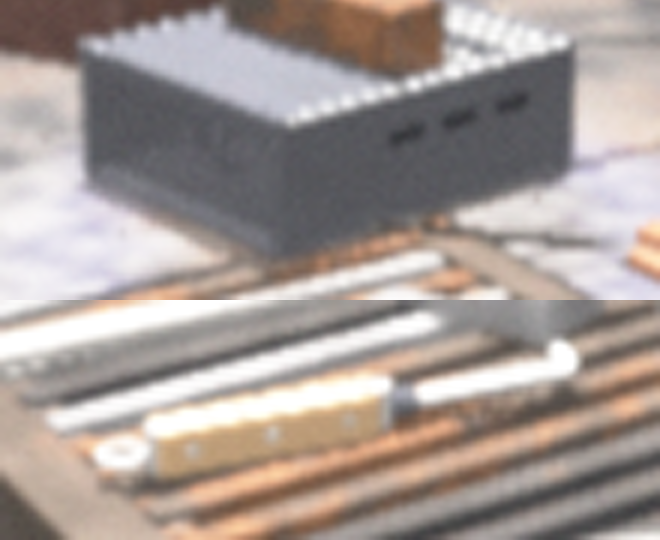

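```bash
cat >> h.py <<'E'
from scipy.optimize import least_squares
def Rz(a): return np.array([[np.cos(a),-np.sin(a),0],[np.sin(a),np.cos(a),0],[0,0,1]])
def fit(obs,x0,freez=True):
    def f(p):
        return np.hstack([proj(c,[Rz(p[3])@np.array(P)+p[:3]])[0]-uv for c,P,uv in obs])
    s=least_squares(f,x0,x_scale=.01); return s.x,np.round(f(s.x).reshape(-1,2),1)
E
python3 - <<'E'
from h import *
t=lambda u,v:np.array([120+(u+.5)/5-.5,110+(v+.5)/5-.5])
s=lambda u,v:np.array([180+(u+.5)/6-.5,160+(v+.5)/6-.5])
h=.088
x,r=fit([("top",(0,h,.078),t(68,452)),("top",(0,-h,.078),t(392,415)),("top",(.222,-h,.078),t(348,32)),("top",(.222,h,.078),t(40,72)),
("side",(0,-h,.078),s(288,122)),("side",(0,h,.078),s(85,42)),("side",(.222,-h,.078),s(575,45)),("side",(0,-h,0),s(280,255)),("side",(.222,-h,0),s(572,178))],[.57,.19,0,.1]);print("stand",x,"\n",r.tolist())
t=lambda u,v:np.array([250+(u-425+.5)/5-.5,200+(v+.5)/5-.5])
s=lambda u,v:np.array([170+(u+.5)/6-.5,222+(v-300+.5)/6-.5])
x,r=fit([("top",(-.091,0,.011),t(566,418)),("top",(.118,0,.011),t(629,52)),("top",(.118,.021,.011),t(600,46)),
("side",(-.091,0,.011),s(122,455)),("side",(.118,0,.011),s(566,357)),
("side",(.03,-.008,.022),s(388,382)),("side",(-.08,-.008,.022),s(160,418))],[.43,-.13,0,-.1]);print("hook",x,"\n",r.tolist())
for z in(0,.064):
  print(z,tri((208.8,196.4),(169.6,199.5))[0], atz("top",(166.7,196.9),.064))
E
```

```text
stand [ 0.56546735  0.19035831 -0.00209308  0.15781246] 
 [[0.4, 0.4], [0.7, -0.6], [0.6, -1.3], [-0.6, -1.5], [-2.0, 0.8], [-1.4, 1.0], [0.2, -0.8], [-0.3, 1.8], [0.1, -1.7]]
hook [ 0.43095479 -0.13399306  0.00359316 -0.16031763] 
 [[0.5, 0.3], [0.5, -0.4], [-1.0, -0.6], [-0.4, -1.3], [0.6, 0.3], [1.1, -0.4], [-1.7, 1.5]]
0 [ 0.56902364  0.19430482 -0.00453926] [0.56575402 0.19077809 0.064     ]
0.064 [ 0.56902364  0.19430482 -0.00453926] [0.56575402 0.19077809 0.064     ]
```

```bash
cat >> h.py <<'E'
from scipy.spatial.transform import Rotation as R_
GZ=.023
def quat(yaw,flip=0): return (R_.from_euler('z',yaw+flip*np.pi)*R_.from_matrix(np.diag([1,-1,-1]))).as_quat()
E
python3 - <<'E'
from h import *
t=lambda u,v:np.array([120+(u+.5)/5-.5,110+(v+.5)/5-.5])
s=lambda u,v:np.array([180+(u+.5)/6-.5,160+(v+.5)/6-.5])
h=.088
a=[("top",(0,h,.078),t(68,452)),("top",(0,-h,.078),t(392,415)),("top",(.222,-h,.078),t(348,32)),("top",(.222,h,.078),t(40,72))]
b=[("side",(0,-h,.078),s(288,122)),("side",(0,h,.078),s(85,42)),("side",(.222,-h,.078),s(575,45))]
for o in(a,b):
    def f(p): return np.hstack([proj(c,[Rz(p[2])@np.array(P)+np.r_[p[:2],0]])[0]-uv for c,P,uv in o])
    r=least_squares(f,[.57,.19,.1],x_scale=.01);print(r.x,np.round(r.fun,1))
for c,P,uv in a+b: print(c,P,atz(c,uv,.078).round(4))
print("plate",atz("top",(258,200),0.02), read_tcp_rot(),read_qpos())
for yaw,p in((-.16,(.431,-.134,.12)),(-.16,(.431,-.134,.023)),(.15,(.497,.112,.052)),(.15,(.41,.1,.052)),(.15,(.41,.17,.052)),(.15,(.5,.2,.052))):
  for fl in(0,1):
    q=inverse_kinematics(p,quat(yaw,fl)); print(p,fl,None if q is None else np.round(q,2))
E
```

```text
[0.56278698 0.19111392 0.15344735] [-0.2  1.1  0.3  0.4  0.6 -0.6 -0.7 -1.1]
[0.56794097 0.18678863 0.16777032] [-0.5  0.3 -0.5  0.6  1.1 -1.5]
top (0, 0.088, 0.078) [0.5524 0.2778 0.078 ]
top (0, -0.088, 0.078) [0.5773 0.105  0.078 ]
top (0.222, -0.088, 0.078) [0.7937 0.1397 0.078 ]
top (0.222, 0.088, 0.078) [0.7657 0.3097 0.078 ]
side (0, -0.088, 0.078) [0.5851 0.1012 0.078 ]
side (0, 0.088, 0.078) [0.558  0.2789 0.078 ]
side (0.222, -0.088, 0.078) [0.7887 0.126  0.078 ]
plate [ 0.57153179 -0.05895614  0.02      ] [ 1.30522065e-01  9.91445405e-01  2.45039049e-06 -9.95220423e-06] [-1.4068105   0.38289718  0.04393037  1.59789947 -0.01791022  1.16118557
 -0.049919  ]
(0.431, -0.134, 0.12) 0 [-0.69  0.3   1.01  2.2  -0.35  0.81 -1.18]
(0.431, -0.134, 0.12) 1 [-0.73  0.32  1.06  2.21 -0.38  0.81  1.99]
(0.431, -0.134, 0.023) 0 [-0.3   0.44  0.58  2.23 -0.43  0.58 -1.13]
(0.431, -0.134, 0.023) 1 [-0.21  0.41  0.47  2.22 -0.35  0.57  1.93]
(0.497, 0.112, 0.052) 0 [-0.93  0.51  0.73  2.09 -0.51  0.72 -1.28]
(0.497, 0.112, 0.052) 1 [-0.63  0.42  0.37  2.08 -0.24  0.68  1.63]
(0.41, 0.1, 0.052) 0 [-0.99  0.34  0.73  2.29 -0.39  0.62 -1.39]
(0.41, 0.1, 0.052) 1 [-0.74  0.29  0.44  2.28 -0.22  0.6   1.58]
(0.41, 0.17, 0.052) 0 [-1.05  0.36  0.63  2.24 -0.36  0.64 -1.58]
(0.41, 0.17, 0.052) 1 [-0.77  0.32  0.31  2.23 -0.16  0.62  1.38]
(0.5, 0.2, 0.052) 0 [-0.96  0.51  0.6   2.02 -0.43  0.73 -1.51]
(0.5, 0.2, 0.052) 1 [-0.71  0.46  0.3   2.01 -0.21  0.7   1.44]
```

```bash
python3 - <<'E'
from h import *
H=np.array([.431,-.1335,0]);q=quat(-.160)
move_ptp([H[0],H[1],.13],q);print(read_time_s())
move_gripper(.05); movel([H[0],H[1],GZ],q,speed=.1);print(read_time_s(),read_ft_force())
move_gripper(0,90);print(read_time_s(),read_finger_gap(),read_grasp_force())
movel([H[0],H[1],.10],q,speed=.12);print(read_time_s(),read_ft_force(),read_ft_torque(),read_eef_pos(),read_finger_gap())
im=read_camera("top");cv2.imwrite("pics/t1.png",cv2.resize(im[170:320,200:330,::-1],(520,600),interpolation=cv2.INTER_CUBIC))
im=read_camera("side");cv2.imwrite("pics/s1.png",cv2.resize(im[150:290,130:320,::-1],(760,560),interpolation=cv2.INTER_CUBIC))
E
```

```text
4.3667
6.025 [ 0.11277703 -0.094238    0.06996816]
6.4417 0.013910311417100914 88.12303304672241
7.2333 [ 0.12735108 -0.03807392 -2.35597302] [0.01546301 0.04066986 0.03741434] [ 0.43031064 -0.13304789  0.0994655 ] 0.014011751656292055
```

View pics/s1.png

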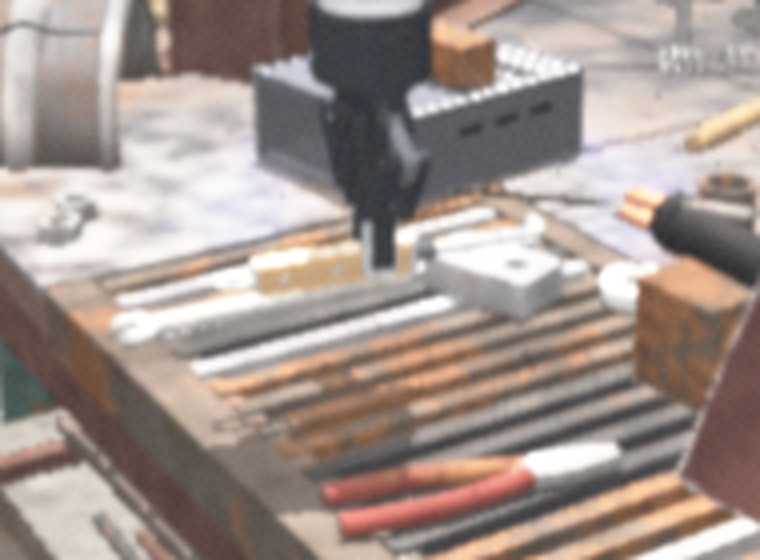

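View pics/t1.png

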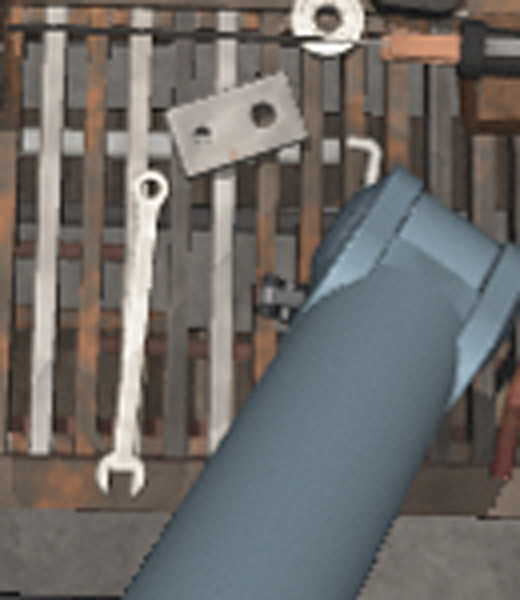

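Both views show the hook level in the grip, with the shank corner at side px (264,207) and top px (294,206). I'll check that against the prediction and move in.

```bash
cat >> h.py <<'E'
S0=np.array([.565,.190,0]);SY=.150
def tcp(X,Y,Z=.040): return S0+Rz(SY)@np.array([X-.118,Y,Z+GZ-.011])
def go(X,Y,Z=.040,v=.05): movel(tcp(X,Y,Z),quat(SY),speed=v)
def here(): return Rz(SY).T@(np.array(read_eef_pos())-S0)+np.array([.118,0,.011-GZ])
def F(): return Rz(SY).T@np.array(read_ft_force())
E
python3 - <<'E'
from h import *
P=np.array(read_eef_pos())+Rz(-.16)@[.118,0,-.012]
print("pred",proj("side",[P]),proj("top",[P]), "obs",(264.5,207),(293.6,206.1))
move_ptp(tcp(-.06,-.068,.12),quat(SY));print(read_time_s())
go(-.04,-.068,v=.08);pause(.2);f0=F();print(read_time_s(),here(),f0)
for X in(-.01,.02,.0385):
    go(X,-.068);print(read_time_s(),here().round(4),(F()-f0).round(2))
    if np.linalg.norm(F()-f0)>2: break
for c in("top","side"): r=tip_of(c,"hook_tip");print([(q["at"],q["confidence"]) for q in r[:1]], proj(c,[S0+Rz(SY)@[.0385,-.058,.04]]))
im=read_camera("side");cv2.imwrite("pics/s2.png",cv2.resize(im[130:230,150:300,::-1],(750,500),interpolation=cv2.INTER_CUBIC))
E
```

```text
pred [[264.54817018 206.46067341]] [[293.73377685 205.88903556]] obs (264.5, 207) (293.6, 206.1)
8.2667
9.65 [-0.03975099 -0.06770688  0.04037649] [ 0.13345666 -0.42106211 -2.62405972]
10.4 [-0.0103 -0.0682  0.0398] [-0.09  0.33  0.65]
11.15 [ 0.0197 -0.0682  0.0398] [-0.26  1.07  1.02]
11.6667 [ 0.0388 -0.068   0.04  ] [0.26 0.36 0.22]
[([232.5, 248.5], 0.56)] [[187.81506416 182.6839131 ]]
[([265.2, 206.5], 0.74)] [[228.86976252 186.27689881]]
```

```bash
cat >> h.py <<'E'
def Fm(n=4):
    a=[]
    for _ in range(n): pause(.02);a.append(F())
    return np.mean(a,0)
E
python3 - <<'E'
from h import *
pause(.2);f0=Fm(8);print(f0.round(2));X=.0385;Y=-.068;log=[]
while Y<.032:
    Y+=.002; go(X,Y,v=.03); d=Fm()-f0; log.append((round(Y*1e3),*d.round(1)))
    if np.linalg.norm(d[:2])>1.6: break
print(read_time_s(),here().round(4));[print(*l) for l in log]
for _ in range(3): print((Fm(6)-f0).round(2))
print(read_ft_torque())
E
```

```text
[ 0.15 -0.12 -2.17]
21.3333 [ 0.0383 -0.0108  0.0399]
-66 0.4 0.2 0.0
-64 0.2 0.7 0.0
-62 -0.2 -0.1 0.4
-60 -0.3 -0.1 -0.1
-58 -0.1 -0.0 0.2
-56 0.4 0.1 0.1
-54 0.0 -0.2 -0.4
-52 -0.5 0.0 0.2
-50 0.1 0.1 -0.3
-48 -0.4 0.4 0.0
-46 0.1 0.2 -0.3
-44 0.1 -0.4 -0.1
-42 -0.2 0.3 0.1
-40 0.2 -0.1 0.2
-38 -0.1 -0.2 -0.1
-36 -0.7 -0.3 0.5
-34 -0.0 0.1 -0.1
-32 -0.4 0.1 0.3
-30 -0.0 0.1 -0.2
-28 -0.2 0.2 0.5
-26 0.0 0.0 -0.3
-24 0.0 0.3 -0.1
-22 -0.4 -0.3 -0.3
-20 -0.2 0.0 0.2
-18 -0.3 0.1 -0.2
-16 -0.2 0.3 -0.2
-14 -0.4 -0.7 -0.2
-12 -0.6 -1.3 0.3
-10 -0.4 -3.5 -0.4
[-0.49 -3.14 -0.13]
[-0.77 -3.8  -0.21]
[-0.97 -4.52 -0.13]
[-0.99800943  0.07551053 -0.40452312]
```

```bash
python3 - <<'E'
from h import *
f0=np.array([.15,-.12,-2.17]);X=.0385;Y=-.0122;log=[]
go(X,Y,v=.03);print(read_time_s(),(Fm()-f0).round(2))
go(.030,Y,v=.03);X=.030
while X>.010:
    X-=.001;go(X,Y,v=.02);d=Fm(2)-f0;log.append((round(X*1e3,1),round(Y*1e3,1),*d.round(1)))
    if d[1]<-3:Y-=.0005
    if d[1]>2:Y+=.0005
    if np.linalg.norm(d)>15: break
print(read_time_s(),here().round(4));[print(*l) for l in log];print((Fm()-f0).round(2))
E
```

```text
21.8833 [-0.49 -2.1  -0.31]
28.05 [ 0.0104 -0.0122  0.0402]
29.0 -12.2 -0.2 -0.3 -0.3
28.0 -12.2 0.1 -0.5 0.2
27.0 -12.2 1.7 0.5 0.1
26.0 -12.2 2.6 -0.3 -0.9
25.0 -12.2 4.7 0.4 -1.4
24.0 -12.2 6.5 0.4 -2.1
23.0 -12.2 7.7 0.3 -2.6
22.0 -12.2 7.7 0.6 -2.2
21.0 -12.2 7.7 0.6 -3.1
20.0 -12.2 7.2 0.2 -2.7
19.0 -12.2 6.8 0.1 -2.8
18.0 -12.2 6.4 -0.6 -2.2
17.0 -12.2 6.7 0.4 -2.7
16.0 -12.2 6.0 0.2 -2.4
15.0 -12.2 6.5 0.6 -1.5
14.0 -12.2 5.9 0.5 -1.4
13.0 -12.2 4.8 0.3 -1.5
12.0 -12.2 5.3 -0.4 -1.1
11.0 -12.2 4.6 -0.0 -0.8
10.0 -12.2 4.6 -0.1 0.2
[3.93 0.21 0.69]
```

```bash
python3 - <<'E'
from h import *
f0=np.array([.15,-.12,-2.17]);X=.010;Y=-.0122;log=[];b=4.5
while X>-.065:
    s=.006 if X>-.038 else .001
    X-=s;go(X,Y,v=.025);d=Fm(2)-f0;log.append((round(X*1e3,1),*d.round(1),(here()[0]*1e3).round(1)))
    if d[1]<-2.5:Y-=.0005
    if d[1]>2.5:Y+=.0005
    if d[0]>10.5: break
print(read_time_s(),here().round(4));[print(*l) for l in log];print((Fm()-f0).round(2))
im=read_camera("top");cv2.imwrite("pics/t3.png",cv2.resize(im[110:240,110:240,::-1],(600,600),interpolation=cv2.INTER_CUBIC))
E
```

```text
35.2 [-0.0462 -0.0142  0.0412]
4.0 1.7 -0.3 1.7 2.9
-2.0 0.7 0.2 1.3 -3.0
-8.0 0.2 0.0 1.8 -8.5
-14.0 1.3 0.1 1.1 -14.6
-20.0 1.3 -0.2 1.1 -20.5
-26.0 1.0 0.4 0.9 -26.6
-32.0 0.8 -0.1 1.3 -32.6
-38.0 1.2 0.2 1.3 -38.5
-39.0 2.6 0.5 0.5 -38.8
-40.0 2.4 -0.2 0.2 -39.8
-41.0 2.6 0.7 0.3 -41.0
-42.0 2.6 -0.0 0.7 -42.1
-43.0 2.6 0.5 0.8 -43.1
-44.0 2.1 0.2 1.0 -44.1
-45.0 4.3 -0.5 -0.8 -44.4
-46.0 6.1 -0.7 -1.3 -44.7
-47.0 7.0 -1.5 -1.2 -45.1
-48.0 7.8 -2.3 -2.4 -45.4
-49.0 8.9 -2.9 -3.6 -45.7
-50.0 10.1 -2.5 -3.4 -46.0
-51.0 10.7 -3.7 -3.5 -46.2
[11.28 -3.39 -3.78]
```

View pics/t3.png

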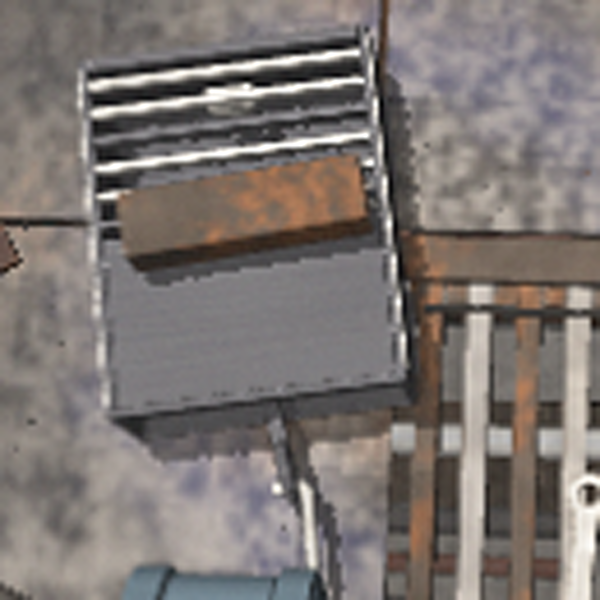

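The top view shows the drawbar drawn out at (280,410)–(300,500), with the finger end showing through the ring at (278,488). It has come about 71 mm against 75 expected, so I'll check whether this really is the stop. I'll take out the side load first, then pull a little more firmly.

```bash
python3 - <<'E'
from h import *
f0=np.array([.15,-.12,-2.17])
g=lambda c,uv,z:(Rz(SY).T@(atz(c,uv,z)-S0)).round(4)
print("fingerend",g("top",(170.0,215.4),.04),read_tcp_rot(),quat(SY))
im=read_camera("side");cv2.imwrite("pics/s3.png",cv2.resize(im[155:235,150:260,::-1],(770,560),interpolation=cv2.INTER_CUBIC))
Y=-.0142-.0015;X=-.051;log=[]
go(X,Y,v=.03)
while X>-.0575:
    d=Fm(3)-f0;log.append((round(X*1e3,1),round(Y*1e3,1),*d.round(1),*(here()*1e3).round(1)))
    if np.linalg.norm(d)>14.5: break
    if d[1]<-2:Y-=.0007
    X-=.001;go(X,Y,v=.02)
print(read_time_s());[print(*l) for l in log];print((Fm()-f0).round(2))
E
```

```text
fingerend [-0.0469 -0.0002  0.04  ] [9.97334674e-01 7.27753449e-02 5.21121595e-03 3.75457942e-04] [0.99718882 0.07492971 0.         0.        ]
36.8667
-51.0 -15.7 10.2 -2.8 -2.9 -46.9 -16.8 41.0
-52.0 -16.4 11.1 -1.7 -4.5 -46.9 -17.0 41.3
-53.0 -16.4 12.5 -1.7 -4.7 -46.9 -17.0 41.5
-54.0 -16.4 13.5 -1.8 -4.3 -46.9 -16.9 41.8
-55.0 -16.4 15.0 -1.9 -4.3 -46.9 -16.8 42.1
[14.68 -1.54 -4.84]
```

View pics/s3.png

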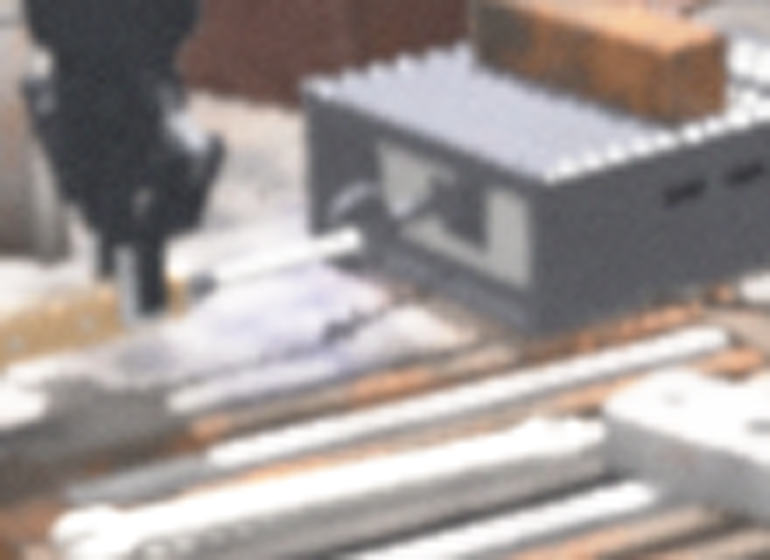

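The side view shows the shank through the upright ring at (360,225), in front of the ledge, with the pan front close behind the lip. The TCP held at -46.9 mm while the force rose from 11 to 15 N, so this is the stop. I'll unhook.

```bash
python3 - <<'E'
from h import *
f0=np.array([.15,-.12,-2.17]);log=[]
def st(X,Y,v):
    go(X,Y,v=v);d=Fm(3)-f0;log.append((round(X*1e3,1),round(Y*1e3,1),*d.round(1),*(here()*1e3).round(1)));return d
Y=-.0172
for X in(-.051,-.047,-.043,-.039): d=st(X,Y,.02)
ok=True
while Y>-.062:
    Y-=.004; d=st(X,Y,.03)
    if np.linalg.norm(d)>2.5: ok=False;break
[print(*l) for l in log];print(ok,read_time_s())
E
```

```text
-51.0 -17.2 10.3 -0.5 -3.1 -46.8 -17.4 41.0
-47.0 -17.2 4.7 -0.6 0.6 -46.6 -17.4 40.1
-43.0 -17.2 -0.4 -1.1 0.2 -45.4 -17.4 39.2
-39.0 -17.2 -0.9 -1.4 -0.8 -39.1 -17.3 39.9
-39.0 -21.2 0.1 -0.4 -0.1 -38.7 -20.9 40.2
-39.0 -25.2 -0.9 -0.3 -0.0 -39.0 -25.3 40.0
-39.0 -29.2 -0.4 0.1 0.2 -39.0 -29.4 40.0
-39.0 -33.2 -0.3 0.5 0.3 -39.0 -33.3 40.0
-39.0 -37.2 -0.2 0.0 0.1 -39.0 -37.4 40.0
-39.0 -41.2 0.5 0.0 -0.2 -39.0 -41.3 40.0
-39.0 -45.2 0.3 0.6 0.3 -39.0 -45.3 40.0
-39.0 -49.2 -0.3 0.3 -0.0 -39.0 -49.3 40.0
-39.0 -53.2 0.2 0.5 0.2 -39.0 -53.3 40.0
-39.0 -57.2 0.0 0.7 0.5 -39.0 -57.3 40.0
-39.0 -61.2 0.4 0.1 0.2 -39.0 -61.4 40.0
-39.0 -65.2 -0.6 -0.2 0.6 -39.0 -65.3 40.0
True 42.5333
```

```bash
python3 - <<'E'
from h import *
H=np.array([.431,-.1335,0]);q=quat(-.160)
go(-.039,-.0652,.12,v=.12)
move_ptp([H[0],H[1],.13],q);print(read_time_s())
movel([H[0],H[1],GZ+.006],q,speed=.1);pause(.2);f0=np.mean([read_ft_force() for _ in range(1)],0)
z=GZ+.006
while z>GZ-.001:
    z-=.001;movel([H[0],H[1],z],q,speed=.02);f=Fm(3)[2];print(round(z,4),round(f,2))
    if f>-.2: break
move_gripper(.04);pause(.2);print(read_time_s(),read_ft_force(),read_finger_gap())
movel([H[0],H[1],.13],q,speed=.12)
move_ptp([.40,.1,.30],q);print(read_time_s())
for c in("top","side"):
    im=read_camera(c)[:,:,::-1]
    cv2.imwrite(f"pics/f_{c}.png",cv2.resize(im[110:300,110:330] if c=="top" else im[150:290,130:320],(690,596) if c=="top" else (760,560),interpolation=cv2.INTER_CUBIC))
E
```

```text
44.2833
0.028 -2.3
0.027 -1.95
0.026 -2.18
0.025 -2.39
0.024 -1.89
0.023 8.04
48.0083 [ 0.82924583  0.05275548 -0.3878348 ] 0.039604161626932075
50.1667
```

View pics/f_side.png

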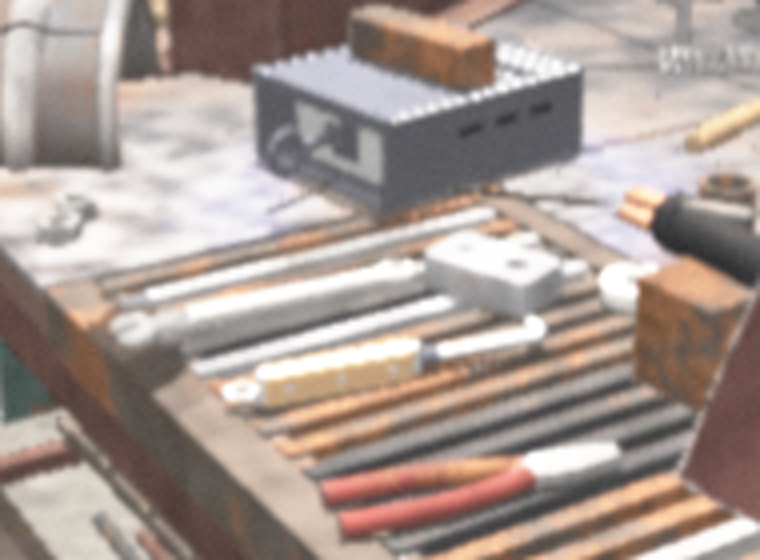

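The side view shows the hook lying flat in its old place at (240–545, 330–390). The pan is still drawn out, with its front marking at the same pixel as when it was against the stop, and the other items look undisturbed.

```bash
python3 -c "
from bench import *
print(sign_off(),read_time_s())"
```

```text
the job is handed in; nothing more can be done
the job is handed in; nothing more can be done
```

The pan is out against its stop, the hook is unhooked and lying flat back in its original place, and the job was handed in about 50 s into the 67 s limit; the highest force I measured was about 15 N.

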